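# Snap the cover onto the cable box

## Robot

A 7-joint arm with a two-finger parallel gripper is mounted at the origin on a cart in front of the work surface, level with it; the furniture and walls round the work are solid. World frame = base frame: x ahead of the robot, y to its left, z up, the work surface at z = 0. Lengths are in m, angles in rad, forces in N, time in s.
With the tool pointing down it reaches from about 0.35 to 0.9 m from the base axis. Payload 8.1 kg.
Tool frame: the origin (TCP) lies between the finger pads; the fingertips stand ahead of it and the grasp point (between the pads) is the TCP (arm.nose_length is the z of the fingertips in the tool frame, in m); z points along the fingers, y is the line along which they close (so a half turn about z gives the same grasp; the last joint's range is limited). The gripper opens to 92 mm and grips with 3 to 60 N. Pads are 19 mm wide; open, the fingers measure 130 mm over their backs; the gripper's body (75 mm by 190 mm) begins 47 mm behind the grasp point.
Start: joints at [1.048, 0.434, 0.025, 1.573, -0.012, 1.134, -0.075], TCP at [0.255, -0.571, 0.246] pointing down, gripper open.
Joint ranges: [-2.62, 2.62], [-0.44, 2.09], [-1.27, 1.32], [0.08, 2.57], [-1.32, 4.46], [0.12, 2], [-2.74, 2.74]. Speed limits (rad/s): [2.22, 2.22, 3.01, 3.01, 3.14, 3.14, 3.14].

## Interface

Orientations are given as a rotation vector (axis times angle).
In Python, from cell import sensors, optics, arm gives the robot as it stands.
- The arm moves only by the tool arm_command, never from a script. Its argument "deltas" is one flat list of numbers, 7 for each row, row after row: the turn, a rotation vector about the world's x, y, z as a fraction of full scale, then the shift along the world's x, y, z as a fraction of full scale, then the finger opening in mm, from 0 to 91.8. In form: [wx, wy, wz, dx, dy, dz, fingers, wx, wy, wz, dx, dy, dz, fingers, ...]. A call has 1 to 20 rows; each row is the pose to reach, as a shift and turn from the pose commanded when the call began; what a row does not reach only later rows make up. Full scale, the value 1, is 1 m for a shift and 90 degrees for a turn. A row lasts 1/10 s, in which the tool goes at most 50 mm and 8.59 degrees, less where a joint would pass 70% of its speed; a pose out of reach is approached as far as the arm can. A call with a number of a shift or a turn outside -1 to 1 is refused whole. A call with a gripper value outside its range is refused whole. The fingers move at their own pace and stop on an object; "force" is the grip in N (left out, the last holds). Time passes only in rows, so rows that repeat a pose let the fingers close. It gives the time, the measured TCP pose, the force, the opening and the grip force at its end, in the units of the state.
- sensors.observe(): the state, without advancing time (a new reading comes with each control period).
- optics.get_image(name): name is "scene" or "top" or "wrist"; returns the picture (480x640x3 uint8, blue, green, red); there is no depth.
- optics.calibration(name): a dict with "camera_matrix" (3x3 intrinsics, pixels), "rvec" (rotation vector, rad) and "tvec" (3), from world to camera coordinates, as OpenCV has them. Camera axes: x right, y down, z forward; pixel columns grow to the right and rows downward; lengths in m; the calibration is good to about 2 mm. A picture is of the moment at which its call begins: read the wrist's pose just before it. calibration takes no time and is no camera call; for the wrist camera it gives the pose at the moment of the call.
- arm.sign_off(): hands the job in; it is judged then, once.
The state is a dict: "clock": time; "joints": joint angles; "dq": joint speeds; "joint_efforts": joint torques, N m; "position": TCP position; "ee_rot": TCP orientation; "force": force on the tool from outside, world axes, zero at the start; "ft_torque": the same for the moment, N m; "width": opening from 0.0 (shut) to 1.0 (fully open); "gripper_force": force on a finger pad.
Only numpy, scipy, OpenCV 4.12 (cv2) and the standard library are available. Lean on these libraries where they do the work, as an engineer would, in place of code of your own. Each camera call takes 0.05 s, during which the arm holds its last target. There are 200 camera calls.

## Task

Push the open cable box across the desk, without lifting it, into the low U-shaped bracket until it stands square against the bracket's back wall. Then put its loose cover on and press it straight down past the click until it sits fully home on the rim all round. Finish still pressing the cover firmly down with the fingers on it (do not let go), and leave the stapler, mug and roll of tape where they are.

Things in the scene. Friction and masses are not known exactly. Their poses are not given: they have to be found in the camera images.
- bracket: Low aluminium U-shaped bracket fixed to the desk, 10 mm high. Origin: on the desk, where the middle of the box's underside belongs. +x points away from the robot, from the open mouth to the back wall (inner face at x = 50 mm). Side guides from x = 16 to 53 mm, inner faces at y = -34.5 and +34.5 mm; their ends flare out to y = 42 mm at x = 4 mm.
- box: Loose open cable box, grey plastic, 100 (x) x 62 (y) x 44 (z) mm, 0.15 to 0.3 kg, 3 mm walls. Origin: middle of its underside, z up; both ways round are the same. It can be held from above by its long sides, 62 mm apart.
- box_rim (a point): Middle of the box's open top, 44 mm above its underside. Just below it is the snap socket: two sprung bars side by side along the box's y, in the middle of the box. The box can shift a little in the bracket, which helps the cover to centre.
- cover: Loose grey plastic snap cover, lying right way up; 115 (x) x 77 (y) mm at its flared skirt, 49 mm high, 0.07 to 0.12 kg. Origin: middle of the plane of its lower rim, z up, x along its length; both ways round are the same. Top plate from z = 20 to 23 mm. The skirt goes over the outside of the box, with 2 mm play each way; a stud amid its underside goes into the socket.
- cover_ridge (a point): Middle of the top of the cover's grip ridge, 49 mm above its lower rim. The ridge is 50 (x) x 14 (y) mm and stands 26 mm above the top plate. The stud meets the socket with this point about 85 mm above the box's underside; pressing then takes about 12 N, which falls suddenly at about 79 mm; home (plate on the rim) is 73 mm.
- desk: The desk; its top is the work surface, z = 0. The box stands on it and carries the push on the cover down to it.
- stapler: Stapler, 150 x 34 x 42 mm, loose bystander. Origin: middle of its underside.
- mug: Mug, 92 x 127 x 95 mm, loose bystander. Origin: middle of its underside.
- tape_roll: Roll of tape lying flat, 96 mm across, 25 mm high, loose bystander. Origin: middle of its underside.
Mind the look-alikes: they are no part of the job. Leave any turquoise look-alike of the cover alone.

How it is judged:
By the outcome, as a careful person would: the job done as asked, in the order asked, and still so for the second after the job is handed in, while the arm keeps its last pose, push and grip.
It also fails if it takes over 61 s, if anything falls off the work surface, if the arm or the gripper's body presses on something with over 40 N, if the wrist force passes 120 N, or if a joint passes its speed limit or range.

## Working session

There is one attempt and no reset: what is moved stays moved. The work goes in short steps, Python scripts to look and compute and a tool call to move; the robot and the scene stay as the last step left them, time stands still between calls to the robot, and variables do not carry over. Pictures are saved under pics/ and viewed, at most 10 in all, crops included, and the job is handed in when it is done.

Besides the shell and the picture viewer there is one more tool, called after ">>>" as name(argument=value, ...), one argument or row to a line, values as JSON. arm_command: Moves the arm, as the interface text tells. Its arguments: {"type":"object","properties":{"deltas":{"type":"array","items":{"type":"number"}},"force":{"type":"number"}},"required":["deltas"]}

```bash
mkdir -p pics; ls; python3 - <<'E'
from cell import sensors, optics, arm
import cv2
print(sensors.observe(), arm.nose_length)
for n in("top","scene"):
    cv2.imwrite(f"pics/{n}0.png",optics.get_image(n)); c=optics.calibration(n); print(n,c)
E
```

```text
pics
{'clock': 0.0, 'joints': array([ 1.04840801,  0.43525647,  0.02496863,  1.57406651, -0.01161423,
        1.1339835 , -0.07508388]), 'dq': array([ 0.00113165, -0.00030967, -0.0002679 ,  0.0004328 ,  0.00059819,
        0.00061641, -0.00014177]), 'joint_efforts': array([-4.19363696e-04, -6.67842865e+01,  9.85163748e-01, -3.14464188e+01,
       -6.02297159e-02,  4.26334469e-02,  1.14008296e-04]), 'position': array([ 0.25449869, -0.57033048,  0.24493591]), 'ee_rot': array([-3.07119275e+00, -6.54172679e-01,  7.08926794e-04]), 'force': array([ 0.15308191, -0.05298001,  0.34343429]), 'ft_torque': array([-0.03314301, -0.04142613, -0.04791126]), 'gripper_force': 0.0, 'width': 1.0031028097693886} 0.019
top {'camera_matrix': array([[440.55285626,   0.        , 317.89134364],
       [  0.        , 440.55285626, 241.81481502],
       [  0.        ,   0.        ,   1.        ]]), 'rvec': array([ 2.14237703, -2.121372  ,  0.23857846]), 'tvec': array([0.05166833, 0.47941918, 0.90557753])}
scene {'camera_matrix': array([[490.72983435,   0.        , 322.06540062],
       [  0.        , 490.72983435, 237.98427177],
       [  0.        ,   0.        ,   1.        ]]), 'rvec': array([ 0.67475066, -2.65693238,  1.11799902]), 'tvec': array([ 0.51133568, -0.08950588,  1.00425382])}
```

View pics/top0.png

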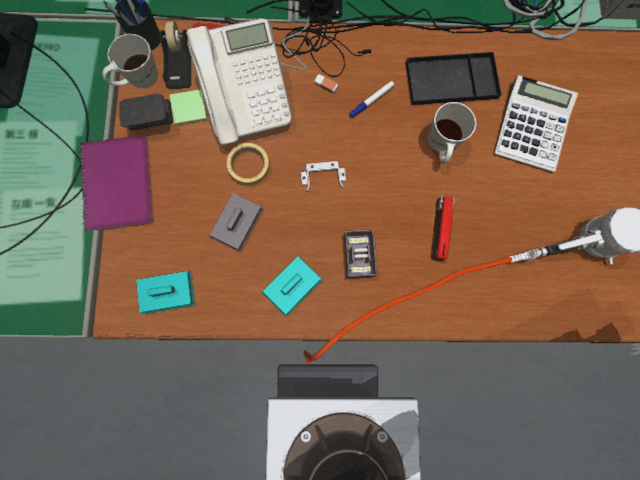

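View pics/scene0.png

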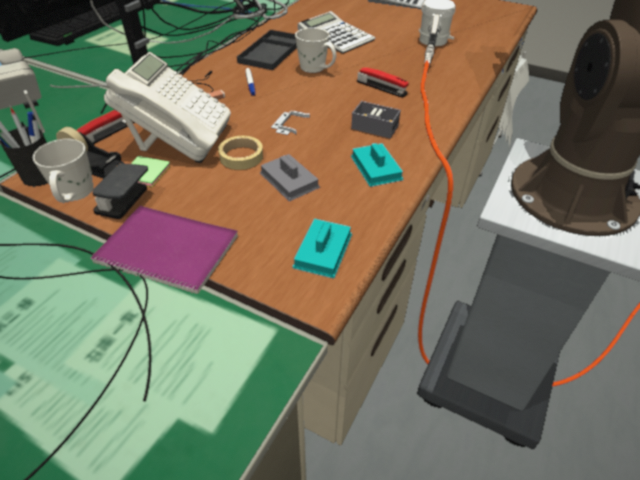

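The top view shows the box at about (359,254), the bracket at (324,173) and the grey cover at (236,221). The turquoise look-alikes are at (292,286) and (164,291). I'll enlarge this area to read closer positions.

```bash
python3 - <<'E'
import cv2
i=cv2.imread("pics/top0.png")[150:290,200:390]
cv2.imwrite("pics/crop0.png",cv2.resize(i,None,fx=4,fy=4,interpolation=cv2.INTER_CUBIC))
E
cat > h.py <<'E'
import numpy as np, cv2
from cell import sensors, optics, arm
def ray(c,px,z):
    "pixels -> world points at height z"
    K=c["camera_matrix"];R=cv2.Rodrigues(c["rvec"])[0];t=c["tvec"].ravel()
    px=np.atleast_2d(np.array(px,float))
    d=(np.linalg.inv(K)@np.c_[px,np.ones(len(px))].T).T@R
    o=-R.T@t
    return o+d*((z-o[2])/d[:,2])[:,None]
def proj(c,P):
    return cv2.projectPoints(np.array(P,float).reshape(-1,3),c["rvec"],c["tvec"],c["camera_matrix"],None)[0][:,0]
E
```

```text
(no output)
```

View pics/crop0.png

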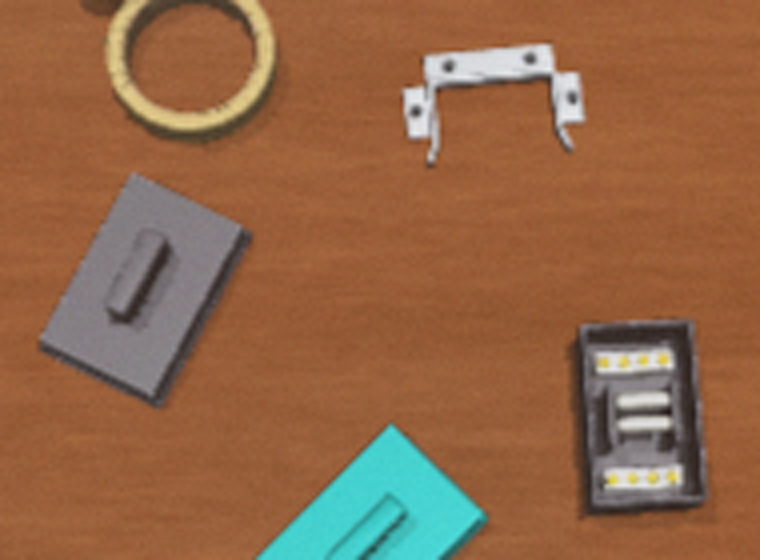

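Crop readings:
- Box rim corners: (581,326), (692,321), (706,500), (591,505).
- Cover plate corners: (133,173), (247,233), (158,400), (42,345).
- Bracket inner back corners: about (436,83) and (552,74). Flare tips: (430,163) and (570,150).

```bash
python3 - <<'E'
from h import *
c=optics.calibration("top")
f=lambda p,z:ray(c,np.array(p)/4+[200,150],z)[:,:2]
R=lambda a:np.round(a*1000,1).tolist()
b=f([(581,326),(692,321),(706,500),(591,505)],.044);print("box",R(b),R(b.mean(0)),cv2.minAreaRect((b*1000).astype('f4')))
v=f([(133,173),(247,233),(158,400),(42,345)],.023);print("cover",R(v),R(v.mean(0)),cv2.minAreaRect((v*1000).astype('f4')))
print("ridge",R(f([(150,230),(168,237),(125,318),(107,305)],.049)))
k=f([(436,83),(552,74),(430,163),(570,150)],.01);print("brk",R(k))
d=k[0]-k[1];d/=np.hypot(*d);n=np.array([d[1],-d[0]]);print(np.degrees(np.arctan2(n[1],n[0])),R(k[:2].mean(0)-n*.05))
print(ray(c,[[247,162],[444,228]],0.02))
E
```

```text
box [[502.9, -3.1], [506.6, -63.9], [408.5, -69.7], [405.1, -8.0]] [455.8, -36.2] ((455.674072265625, -35.94718551635742), (98.26924133300781, 61.8131103515625), 3.4007351398468018)
cover [[592.3, 247.0], [558.4, 182.0], [462.9, 227.6], [492.9, 292.4]] [526.6, 237.3] ((527.3223266601562, 236.65882873535156), (73.21018981933594, 109.33039093017578), 65.19253540039062)
ridge [[552.1, 231.9], [548.3, 222.0], [502.9, 243.2], [510.0, 253.2]]
brk [[653.4, 77.1], [660.1, 9.9], [605.1, 80.1], [614.2, -0.4]]
5.689376939861367 [607.0, 38.6]
[[ 0.66827451  0.21941642  0.02      ]
 [ 0.51936463 -0.22837428  0.02      ]]
```

>>> arm_command(
  deltas=[0, 0, -0.231, 0.201, 0.535, -0.046, 91.8, 0, 0, -0.231, 0.201, 0.535, -0.046, 91.8, 0, 0, -0.231, 0.201, 0.535, -0.046, 91.8, 0, 0, -0.231, 0.201, 0.535, -0.046, 91.8, 0, 0, -0.231, 0.201, 0.535, -0.046, 91.8, 0, 0, -0.231, 0.201, 0.535, -0.046, 91.8, 0, 0, -0.231, 0.201, 0.535, -0.046, 91.8, 0, 0, -0.231, 0.201, 0.535, -0.046, 91.8, 0, 0, -0.231, 0.201, 0.535, -0.046, 91.8, 0, 0, -0.231, 0.201, 0.535, -0.046, 91.8, 0, 0, -0.231, 0.201, 0.535, -0.046, 91.8, 0, 0, -0.231, 0.201, 0.535, -0.046, 91.8, 0, 0, -0.231, 0.201, 0.535, -0.046, 91.8],
)

```text
clock: 1.4
position: [0.4564, -0.0317, 0.1994]
ee_rot: [-3.139, -0.099, 0.0]
force: [0.1, -0.4, -1.1]
width: 1.0
gripper_force: 0.0
```

```bash
cat >> h.py <<'E'
def st():
    s=sensors.observe();R=cv2.Rodrigues(s["ee_rot"])[0]
    y=np.degrees(np.arctan2(R[1,1],R[0,1]))
    print("t",round(s["clock"],2),"pos",np.round(s["position"]*1000,1),"yaw",round((y-90+90)%180-90,2),"z",np.round(R[:,2],3),"F",np.round(s["force"],1),"w",round(s["width"]*91.8,1),"g",round(s["gripper_force"],1),"j7",round(s["joints"][6],2))
E
python3 - <<'E'
from h import *
st(); c=optics.calibration("wrist"); i=optics.get_image("wrist"); cv2.imwrite("pics/w1.png",i); np.save("w1.npy",c,allow_pickle=True)
E
```

```text
t 1.4 pos [456.4 -31.7 199.4] yaw 3.62 z [-0.     0.001 -1.   ] F [ 0.1 -0.4 -1.1] w 91.8 g 0.0 j7 -1.62
```

View pics/w1.png

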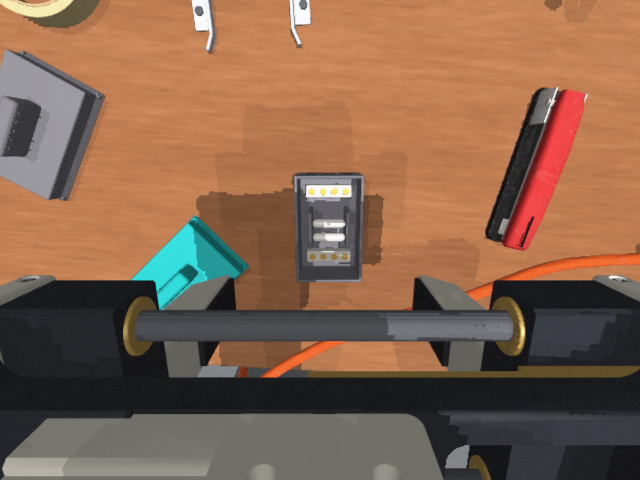

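The wrist view shows the box rim corners at about (295,174), (363,173), (361,281) and (299,281). The bracket flare tips are at (210,50) and (299,46), and the knees at (209,28) and (293,26).

```bash
python3 - <<'E'
from h import *
c=np.load("w1.npy",allow_pickle=True).item()
R=lambda a:np.round(a*1000,1).tolist()
b=ray(c,[(295,174),(363,173),(361,281),(299,281)],.044)[:,:2];print(R(b),R(b.mean(0)),cv2.minAreaRect((b*1000).astype('f4')))
print(R(ray(c,[(210,50),(299,46),(209,28),(293,26)],.01)[:,:2]))
a=np.radians(5.7);M=np.array([[np.cos(a),-np.sin(a)],[np.sin(a),np.cos(a)]])
print("pred",R(np.array([.607,.0386])+np.array([[4,42],[4,-42],[16,34.5],[16,-34.5]])/1000@M.T))
E
```

```text
[[507.2, -3.1], [511.8, -62.2], [411.3, -69.8], [407.6, -11.0]] [459.5, -36.5] ((459.26409912109375, -36.558773040771484), (100.74250793457031, 59.2640266418457), 4.479825019836426)
[[607.8, 79.3], [616.0, 0.7], [625.0, 79.7], [631.2, 6.6]]
pred [[606.8, 80.8], [615.2, -2.8], [619.5, 74.5], [626.3, 5.9]]
```

>>> arm_command(
  deltas=[0, 0, 0.005, 0.002, 0, -0.05, 91.8, 0, 0, 0.005, 0.002, 0, -0.1, 91.8, 0, 0, 0.005, 0.002, 0, -0.14, 91.8, 0, 0, 0.005, 0.002, 0, -0.164, 91.8, 0, 0, 0.005, 0.002, 0, -0.164, 91.8, 0, 0, 0.005, 0.002, 0, -0.164, 60, 0, 0, 0.005, 0.002, 0, -0.164, 55, 0, 0, 0.005, 0.002, 0, -0.164, 55, 0, 0, 0.005, 0.002, 0, -0.164, 55, 0, 0, 0.005, 0.002, 0, -0.164, 55, 0, 0, 0.005, 0.002, 0, -0.164, 55],
  force=10,
)

```text
clock: 2.55
position: [0.4584, -0.0359, 0.0367]
ee_rot: [3.14, 0.101, 0.003]
force: [-1.9, -0.8, 9.2]
width: 0.673
gripper_force: 10.0
```

```bash
python3 -c "from h import *;st()"
```

```text
t 2.55 pos [458.4 -35.9  36.7] yaw 3.7 z [ 0.002 -0.    -1.   ] F [-1.9 -0.8  9.2] w 61.7 g 10.0 j7 -1.72
```

>>> arm_command(
  deltas=[0, 0, 0.005, 0.018, 0.014, 0, 55, 0, 0, 0.01, 0.036, 0.028, 0, 55, 0, 0, 0.015, 0.054, 0.042, 0, 55, 0, 0, 0.022, 0.072, 0.055, 0, 55, 0, 0, 0.022, 0.09, 0.069, 0, 55, 0, 0, 0.022, 0.09, 0.069, 0, 55, 0, 0, 0.022, 0.1, 0.07, 0, 55, 0, 0, 0.022, 0.11, 0.071, 0, 55, 0, 0, 0.022, 0.12, 0.072, 0, 55, 0, 0, 0.022, 0.13, 0.073, 0, 55, 0, 0, 0.022, 0.137, 0.0737, 0, 55, 0, 0, 0.022, 0.137, 0.0737, 0, 55],
)

```text
clock: 3.75
position: [0.5963, 0.0377, 0.0359]
ee_rot: [-3.138, -0.155, -0.003]
force: [2.3, -0.5, 2.1]
width: 0.672
gripper_force: 10.0
```

```bash
python3 - <<'E'
from h import *
st()
i=optics.get_image("top")[150:255,250:390]
w=optics.get_image("wrist");cv2.imwrite("pics/w2.png",w)
cv2.imwrite("pics/t2.png",cv2.resize(i,None,fx=5,fy=5,interpolation=cv2.INTER_CUBIC))
E
```

```text
t 3.75 pos [596.3  37.7  35.9] yaw 5.65 z [ 0.002  0.    -1.   ] F [ 2.3 -0.5  2.1] w 61.7 g 10.0 j7 -1.77
```

View pics/w2.png

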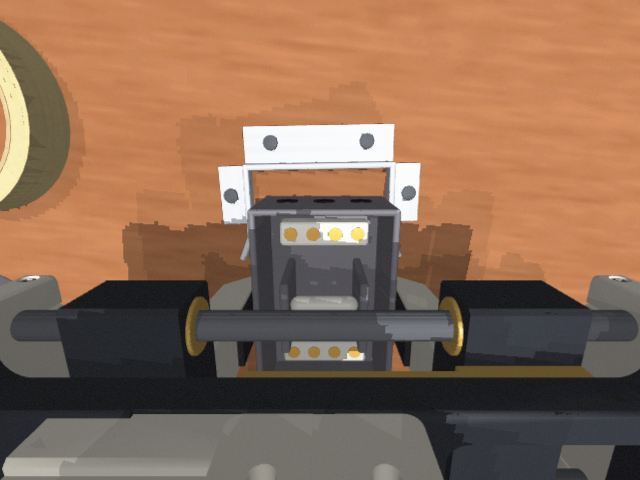

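The box has entered the bracket, square and centred. The wall's inner face is at row ~170 and the box's front rim at row ~211, so I'll measure the gap.

```bash
python3 - <<'E'
from h import *
c=optics.calibration("wrist")
R=lambda a:np.round(a*1000,1).tolist()
print("wall",R(ray(c,[(256,169),(386,166)],.01)),"rim",R(ray(c,[(252,212),(397,210)],.044)),"front mid",R(ray(c,[(324,197)],.044)))
print("guides",R(ray(c,[(250,205),(390,200)],.01)))
E
```

```text
wall [[655.2, 77.0, 10.0], [662.9, 14.1, 10.0]] rim [[640.4, 71.3, 44.0], [647.0, 13.6, 44.0]] front mid [[649.3, 43.2, 44.0]]
guides [[637.2, 79.2, 10.0], [646.7, 9.7, 10.0]]
```

>>> arm_command(
  deltas=[0, 0, 0, 0.004, 0.0004, 0, 55, 0, 0, 0, 0.008, 0.0008, 0, 55, 0, 0, 0, 0.01, 0.001, 0, 55, 0, 0, 0, 0.012, 0.0012, 0, 55, 0, 0, 0, 0.014, 0.0014, 0, 55, 0, 0, 0, 0.016, 0.0016, 0, 55, 0, 0, 0, 0.016, 0.0016, 0, 55],
)

```text
clock: 4.55
position: [0.6096, 0.0393, 0.0358]
ee_rot: [3.137, 0.156, -0.003]
force: [-3.2, 0.3, 6.8]
width: 0.677
gripper_force: 10.0
```

```bash
python3 - <<'E'
from h import *
st()
w=optics.get_image("wrist")[110:290,200:440];cv2.imwrite("pics/w3.png",cv2.resize(w,None,fx=3,fy=3,interpolation=cv2.INTER_CUBIC))
E
```

```text
t 4.55 pos [609.6  39.3  35.8] yaw 5.69 z [-0.002 -0.001 -1.   ] F [-3.2  0.3  6.8] w 62.1 g 10.0 j7 -1.77
```

View pics/w3.png

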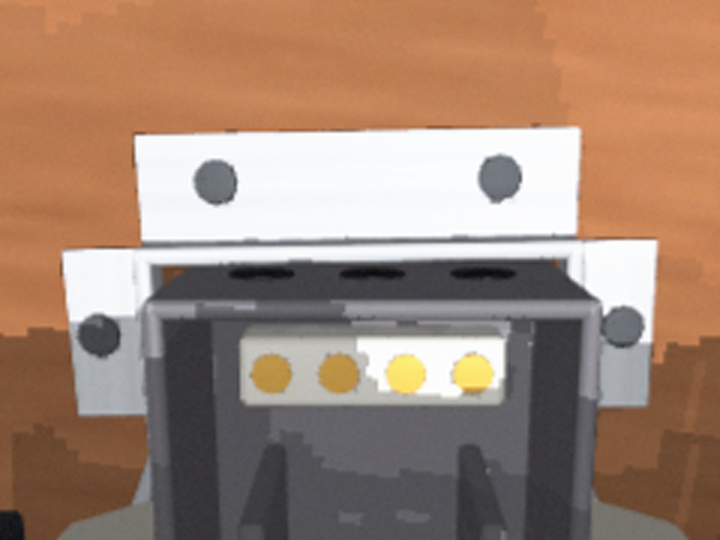

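>>> arm_command(
  deltas=[0, 0, 0, 0, 0, 0, 80, 0, 0, 0, 0, 0, 0, 80, 0, 0, 0, 0, 0, 0.03, 80, 0, 0, 0, 0, 0, 0.055, 80, 0, 0, 0, -0.03, -0.003, 0.055, 40, 0, 0, 0, -0.08, -0.008, 0.055, 10, 0, 0, 0, -0.08, -0.008, 0.055, 0, 0, 0, 0, -0.08, -0.008, 0.02, 0, 0, 0, 0, -0.08, -0.008, -0.006, 0, 0, 0, 0, -0.08, -0.008, -0.006, 0, 0, 0, 0, -0.07, -0.007, -0.006, 0, 0, 0, 0, -0.065, -0.0065, -0.006, 0, 0, 0, 0, -0.061, -0.0061, -0.006, 0, 0, 0, 0, -0.059, -0.0059, -0.006, 0, 0, 0, 0, -0.059, -0.0059, -0.006, 0],
)

```text
clock: 6.1
position: [0.5469, 0.036, 0.0296]
ee_rot: [-3.136, -0.161, 0.014]
force: [-17.1, 7.4, 5.4]
width: 0.007
gripper_force: 8.2
```

```bash
python3 -c "from h import *;st()"
```

```text
t 6.1 pos [546.9  36.   29.6] yaw 5.88 z [-0.009  0.001 -1.   ] F [-17.1   7.4   5.4] w 0.7 g 8.2 j7 -1.79
```

>>> arm_command(
  deltas=[0, 0, 0, -0.025, -0.003, 0, 10, 0, 0, 0, -0.032, -0.003, 0.03, 20, 0, 0, 0, -0.032, -0.003, 0.08, 40, 0, 0, 0, -0.032, -0.003, 0.13, 60, 0, 0, 0, -0.032, -0.003, 0.17, 60, 0, 0, 0, -0.032, -0.003, 0.17, 60],
)

```text
clock: 6.7
position: [0.5239, 0.0314, 0.2072]
ee_rot: [-3.137, -0.156, -0.02]
force: [0.0, 1.3, -0.3]
width: 0.485
gripper_force: 0.0
```

```bash
python3 - <<'E'
from h import *
st()
c=optics.calibration("wrist");w=optics.get_image("wrist");cv2.imwrite("pics/w4.png",cv2.resize(w[0:300,0:400],None,fx=2,fy=2,interpolation=cv2.INTER_CUBIC));np.save("w4.npy",c,allow_pickle=True)
E
```

```text
t 6.7 pos [523.9  31.4 207.2] yaw 5.68 z [ 0.012  0.002 -1.   ] F [ 0.   1.3 -0.3] w 44.6 g 0.0 j7 -1.72
```

View pics/w4.png

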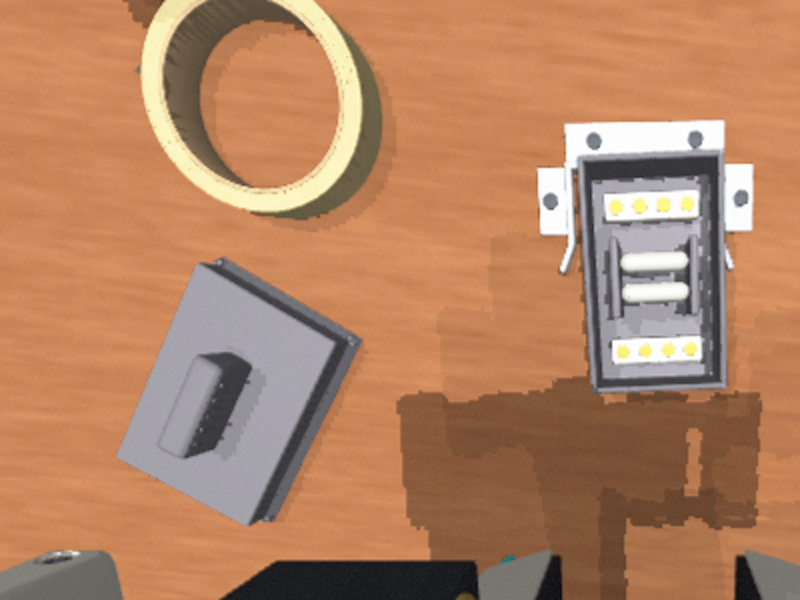

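The wrist view (2x crop) shows the box seated in the bracket, with rim corners at (580,158), (722,151), (725,386) and (594,391). The cover's plate corners are at (200,263), (336,345), (249,524) and (118,457). Its ridge top runs from (210,357) to (171,453).

```bash
python3 - <<'E'
from h import *
c=np.load("w4.npy",allow_pickle=True).item()
R=lambda a:np.round(a*1000,1).tolist()
for n,p,z in(("box",[(580,158),(722,151),(725,386),(594,391)],.044),("cover",[(200,263),(336,345),(249,524),(118,457)],.023),("ridge",[(199,356),(222,359),(184,457),(159,447)],.049)):
    b=ray(c,np.array(p)/2,z)[:,:2];x=b[:2].mean(0)-b[2:].mean(0)
    print(n,R(b),R(b.mean(0)),"yaw",np.degrees(np.arctan2(x[1],x[0])),np.hypot(*x), np.hypot(*(b[0]-b[1])))
E
```

```text
box [[652.4, 72.8], [660.9, 14.0], [564.2, 0.2], [556.0, 59.3]] [608.4, 36.6] yaw 8.066440424382899 0.09751591913983342 0.05944942526328404
cover [[594.3, 247.5], [563.1, 185.4], [468.1, 231.4], [497.1, 294.7]] [530.6, 239.7] yaw -25.862050313705975 0.10682597972407622 0.06959872168747942
ridge [[554.6, 234.0], [554.3, 223.9], [507.7, 244.0], [511.3, 255.0]] [532.0, 239.2] yaw -24.620305174499183 0.04941582108062574 0.010042033604882856
```

```bash
python3 - <<'E'
from h import *
st()
c=np.load("w4.npy",allow_pickle=True).item()
for p in [[(594,140),(695,139)],[(550,200),(740,198)],[(567,124),(723,121)]]:
    b=ray(c,np.array(p)/2,.002);d=b[0]-b[1];print(b[:,:2],np.degrees(np.arctan2(-d[0],d[1])))
c=optics.calibration("wrist");w=optics.get_image("wrist");cv2.imwrite("pics/w5.png",cv2.resize(w[50:210,260:390],None,fx=3.75,fy=3.75,interpolation=cv2.INTER_CUBIC));np.save("w5.npy",c,allow_pickle=True);st()
E
```

```text
t 6.75 pos [522.4  31.  204.3] yaw 5.67 z [ 0.009  0.001 -1.   ] F [-0.2 -1.2  0.2] w 48.6 g 0.0 j7 -1.72
[[0.66903536 0.07152309]
 [0.67422948 0.02396574]] 6.233021331558571
[[ 0.64058185  0.09060669]
 [ 0.65062539 -0.00073004]] 6.275126927450714
[[0.67460715 0.08472272]
 [0.68319659 0.0117579 ]] 6.71397494566307
t 6.8 pos [521.1  30.8 202.1] yaw 5.68 z [ 0.005  0.    -1.   ] F [ 0.  -0.2 -1.6] w 51.9 g 0.0 j7 -1.72
```

View pics/w5.png

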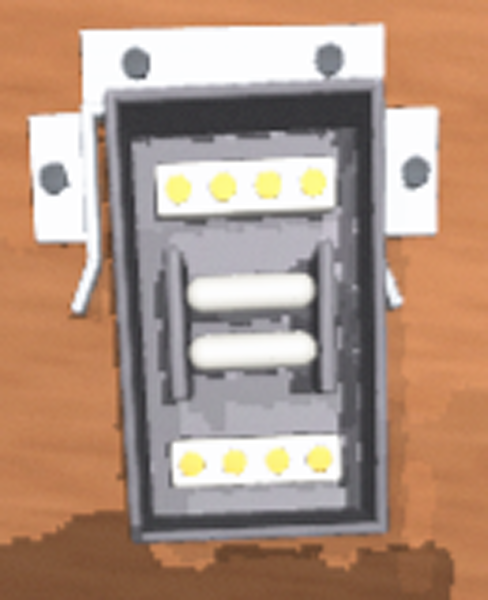

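The box is turned about 1.5-2° counter-clockwise in the bracket: its front rim slopes (107,95)-(381,82), while the screws slope (136,62)-(329,59). I'll push again, this time at the left rear, to close the left gap.

>>> arm_command(
  deltas=[0, 0, 0.006, -0.01, 0.0165, -0.05, 10, 0, 0, 0.006, -0.01, 0.0165, -0.1, 0, 0, 0, 0.006, -0.01, 0.0165, -0.14, 0, 0, 0, 0.006, -0.01, 0.0165, -0.17, 0, 0, 0, 0.006, -0.01, 0.0165, -0.17, 0, 0, 0, 0.006, 0.005, 0.0175, -0.17, 0, 0, 0, 0.006, 0.016, 0.0185, -0.17, 0, 0, 0, 0.006, 0.022, 0.019, -0.17, 0, 0, 0, 0.006, 0.026, 0.0195, -0.17, 0, 0, 0, 0.006, 0.028, 0.0195, -0.17, 0, 0, 0, 0.006, 0.03, 0.0197, -0.17, 0, 0, 0, 0.006, 0.03, 0.0197, -0.17, 0],
)

```text
clock: 8.0
position: [0.5464, 0.0504, 0.0295]
ee_rot: [3.136, 0.172, -0.009]
force: [-10.2, 1.1, 5.4]
width: 0.004
gripper_force: 4.8
```

```bash
python3 -c "from h import *;st()"
```

```text
t 8.0 pos [546.4  50.4  29.5] yaw 6.27 z [-0.006 -0.001 -1.   ] F [-10.2   1.1   5.4] w 0.3 g 4.8 j7 -1.82
```

>>> arm_command(
  deltas=[0, 0, 0, 0.002, 0, 0, 0, 0, 0, 0, 0.002, 0, 0, 0, 0, 0, 0, -0.015, -0.0015, 0, 0, 0, 0, 0, -0.035, -0.019, 0.03, 10, 0, 0, 0, -0.03, -0.0197, 0.07, 30, 0, 0, 0, -0.03, -0.0197, 0.12, 50, 0, 0, 0, -0.03, -0.0197, 0.17, 60, 0, 0, 0, -0.03, -0.0197, 0.17, 60, 0, 0, 0, -0.03, -0.0197, 0.17, 60, 0, 0, 0, -0.03, -0.0197, 0.17, 60],
)

```text
clock: 9.0
position: [0.5189, 0.0304, 0.199]
ee_rot: [3.137, 0.171, -0.002]
force: [0.6, 0.9, 0.1]
width: 0.568
gripper_force: 0.0
```

```bash
python3 - <<'E'
from h import *
st()
c=optics.calibration("wrist");w=optics.get_image("wrist");np.save("w6.npy",c,allow_pickle=True)
cv2.imwrite("pics/w6.png",cv2.resize(w[50:210,260:390],None,fx=3.75,fy=3.75,interpolation=cv2.INTER_CUBIC))
L=cv2.createLineSegmentDetector().detect(cv2.cvtColor(w[50:215,260:395],cv2.COLOR_BGR2GRAY))[0][:,0]
for l in L:
    if np.hypot(l[2]-l[0],l[3]-l[1])>28:
        for z in(.044,):
            q=ray(c,l.reshape(2,2)+[260,50],z)[:,:2];d=q[1]-q[0];print(np.round(l),np.round(q*1000,1).tolist(),round((np.degrees(np.arctan2(d[1],d[0]))+45)%90-45,2))
E
```

```text
t 9.0 pos [518.9  30.4 199. ] yaw 6.23 z [-0.001 -0.    -1.   ] F [0.6 0.9 0.1] w 52.1 g 0.0 j7 -1.72
[81. 81. 52. 80.] [[607.9, 25.8], [605.8, 50.0]] 4.74
[27. 72. 24. 23.] [[609.9, 71.5], [646.7, 76.6]] 7.93
[42. 48. 89. 47.] [[630.1, 60.7], [634.6, 21.9]] 6.65
[94. 61. 93. 27.] [[624.8, 16.6], [649.9, 21.0]] 10.04
[104.  17. 100.  89.] [[658.2, 13.3], [602.8, 8.4]] 5.13
[ 7. 23.  8. 56.] [[645.2, 90.7], [620.9, 87.6]] 7.19
[87. 58. 86. 97.] [[626.1, 23.1], [595.4, 19.9]] 5.91
[ 88. 110.  47. 110.] [[585.2, 16.5], [581.0, 51.8]] 6.81
[ 36.  28.  39. 129.] [[644.1, 66.7], [563.9, 57.4]] 6.6
[101.  91.  99. 132.] [[601.9, 8.0], [567.5, 4.2]] 6.26
[48. 97. 48. 58.] [[591.9, 51.6], [622.6, 55.2]] 6.6
[97. 26. 37. 27.] [[650.8, 17.9], [644.9, 66.1]] 6.97
[118.  54. 119.  21.] [[631.8, -2.1], [656.9, 0.9]] 6.8
[ 41. 130.  93. 130.] [[563.1, 55.6], [568.6, 10.0]] 6.85
[ 31.  14. 103.  13.] [[653.9, 71.9], [660.8, 14.2]] 6.89
[ 46. 122.  88. 122.] [[570.4, 51.9], [574.8, 15.2]] 6.89
[89. 34. 44. 33.] [[644.8, 23.2], [640.9, 59.6]] 6.09
[ 35. 134.  32.  27.] [[559.2, 59.9], [644.7, 69.9]] 6.7
[ 98. 134.  37. 134.] [[565.9, 5.2], [559.4, 58.6]] 6.92
[45. 58. 45. 97.] [[622.3, 57.4], [591.6, 54.5]] 5.47
[83. 51. 49. 51.] [[630.9, 26.6], [628.1, 54.3]] 5.9
[ 29.  23.  32. 118.] [[647.1, 72.6], [572.8, 63.9]] 6.72
[ 44. 137. 102. 136.] [[557.7, 51.8], [564.0, 1.6]] 7.15
```

View pics/w6.png

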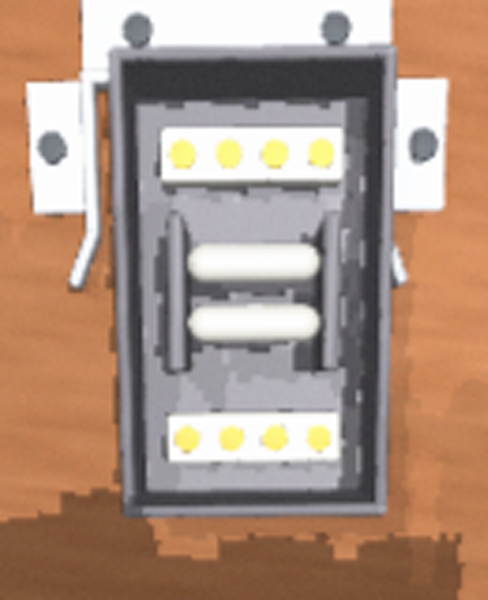

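The box is now square: box lines and bracket edges are both at about 6.8° yaw, and the front rim lies parallel to the bracket plate. Next I'll view the cover from the same relative viewpoint so the camera bias cancels.

>>> arm_command(
  deltas=[0, 0, -0.349, -0.072, 0.247, 0, 60, 0, 0, -0.349, -0.072, 0.247, 0, 60, 0, 0, -0.349, -0.072, 0.247, 0, 60, 0, 0, -0.349, -0.072, 0.247, 0, 60, 0, 0, -0.349, -0.072, 0.247, 0, 60, 0, 0, -0.349, -0.072, 0.247, 0, 60, 0, 0, -0.349, -0.072, 0.247, 0, 60, 0, 0, -0.349, -0.072, 0.247, 0, 60, 0, 0, -0.349, -0.072, 0.247, 0, 60, 0, 0, -0.349, -0.072, 0.247, 0, 60],
)

```text
clock: 10.05
position: [0.4482, 0.276, 0.1993]
ee_rot: [3.064, -0.688, -0.001]
force: [0.1, -0.9, 0.7]
width: 0.655
gripper_force: 0.0
```

```bash
python3 - <<'E'
from h import *
st()
c=optics.calibration("wrist");w=optics.get_image("wrist");np.save("w7.npy",c,allow_pickle=True)
cv2.imwrite("pics/w7.png",w)
p=proj(c,[.531,.239,.023])[0];print(p)
x0,y0=int(p[0])-75,max(0,int(p[1])-85)
L=cv2.createLineSegmentDetector().detect(cv2.cvtColor(w[y0:y0+170,x0:x0+150],cv2.COLOR_BGR2GRAY))[0][:,0]
print(x0,y0)
for l in L:
    if np.hypot(l[2]-l[0],l[3]-l[1])>22:
        l=l.reshape(2,2)+[x0,y0]; q=ray(c,l,.023)[:,:2];q9=ray(c,l,.049)[:,:2];d=q[1]-q[0];print(np.round(l).ravel(),np.round(q*1000,1).tolist(),"z49",np.round(q9*1000).tolist(),round((np.degrees(np.arctan2(d[1],d[0]))+45)%90-45,2))
E
```

```text
t 10.05 pos [448.2 276.  199.3] yaw -25.33 z [-0.001 -0.001 -1.   ] F [ 0.1 -0.9  0.7] w 60.2 g 0.0 j7 -2.73
[321.45917142 129.26171491]
246 44
[356. 188. 359.  66.] [[469.4, 232.6], [563.8, 187.2]] z49 [[473.0, 234.0], [560.0, 192.0]] -25.67
[284. 190. 354. 190.] [[497.1, 294.1], [468.3, 234.6]] z49 [[498.0, 290.0], [472.0, 236.0]] -25.83
[324. 156. 325. 100.] [[508.9, 246.5], [552.2, 225.8]] z49 [[509.0, 247.0], [549.0, 227.0]] -25.6
[279.  65. 282. 188.] [[594.2, 249.3], [499.0, 295.1]] z49 [[587.0, 249.0], [500.0, 291.0]] -25.67
[358.  65. 280.  64.] [[565.0, 188.2], [593.9, 248.3]] z49 [[561.0, 193.0], [587.0, 248.0]] -25.69
[313. 101. 313. 156.] [[555.7, 235.7], [513.5, 256.3]] z49 [[552.0, 237.0], [513.0, 255.0]] -25.96
[330. 208. 354. 207.] [[462.9, 261.9], [453.6, 241.1]] z49 [[467.0, 261.0], [458.0, 241.0]] -24.12
[355. 193. 282. 192.] [[465.5, 234.5], [496.1, 297.3]] z49 [[469.0, 235.0], [497.0, 293.0]] -25.96
```

>>> arm_command(
  deltas=[0, 0, 1, 0.083, -0.036, -0.05, 60, 0, 0, 1, 0.083, -0.036, -0.05, 60, 0, 0, 1, 0.083, -0.036, -0.05, 60, 0, 0, 1, 0.083, -0.036, -0.05, 60, 0, 0, 1, 0.083, -0.036, -0.05, 60, 0, 0, 1, 0.083, -0.036, -0.05, 60, 0, 0, 1, 0.083, -0.036, -0.05, 60, 0, 0, 1, 0.083, -0.036, -0.05, 60, 0, 0, 1, 0.083, -0.036, -0.05, 60, 0, 0, 1, 0.083, -0.036, -0.05, 60, 0, 0, 1, 0.083, -0.036, -0.05, 60],
)

```text
clock: 11.2
position: [0.5312, 0.2402, 0.1497]
ee_rot: [2.649, 1.688, -0.0]
force: [0.2, -0.5, 0.9]
width: 0.657
gripper_force: 0.0
```

>>> arm_command(
  deltas=[0, 0, 0.994, 0, 0, 0, 60, 0, 0, 0.994, 0, 0, 0, 60, 0, 0, 0.994, 0, 0, 0, 60, 0, 0, 0.994, 0, 0, 0, 60, 0, 0, 0.994, 0, 0, 0, 60, 0, 0, 0.994, 0, 0, 0, 60, 0, 0, 0.994, 0, 0, 0, 60, 0, 0, 0.994, 0, 0, 0, 60, 0, 0, 0.994, 0, 0, 0, 60, 0, 0, 0.994, 0, 0, 0, 60, 0, 0, 0.994, 0, 0, 0, 60, 0, 0, 0.994, 0, 0, 0, 60, 0, 0, 0.994, 0, 0, 0, 60],
)

```text
clock: 12.5
position: [0.531, 0.2407, 0.1496]
ee_rot: [-0.705, -3.061, 0.0]
force: [-0.9, -0.1, -0.4]
width: 0.652
gripper_force: 0.0
```

```bash
python3 -c "from h import *;st()"
```

```text
t 12.5 pos [531.  240.7 149.6] yaw -25.93 z [-0. -0. -1.] F [-0.9 -0.1 -0.4] w 59.8 g 0.0 j7 0.11
```

>>> arm_command(
  deltas=[0, 0, 0, 0, 0, -0.04, 60, 0, 0, 0, 0, 0, -0.08, 60, 0, 0, 0, 0, 0, -0.1, 60, 0, 0, 0, 0, 0, -0.106, 60, 0, 0, 0, 0, 0, -0.106, 60, 0, 0, 0, 0, 0, -0.106, 20, 0, 0, 0, 0, 0, -0.106, 8, 0, 0, 0, 0, 0, -0.106, 8, 0, 0, 0, 0, 0, -0.106, 8, 0, 0, 0, 0, 0, -0.106, 8, 0, 0, 0, 0, 0, -0.106, 8, 0, 0, 0, 0, 0, -0.106, 8],
  force=45,
)

```text
clock: 13.7
position: [0.5308, 0.2416, 0.0438]
ee_rot: [0.699, 3.063, 0.0]
force: [-0.6, -0.4, 0.3]
width: 0.148
gripper_force: 45.0
```

```bash
python3 -c "from h import *;st()"
```

```text
t 13.7 pos [530.8 241.6  43.8] yaw -25.73 z [ 0.  0. -1.] F [-0.6 -0.4  0.3] w 13.5 g 45.0 j7 0.01
```

>>> arm_command(
  deltas=[0, 0, 0, 0, 0, 0.03, 8, 0, 0, 0, 0, 0, 0.08, 8, 0, 0, 0.06, 0.01, -0.03, 0.116, 8, 0, 0, 0.15, 0.03, -0.075, 0.116, 8, 0, 0, 0.24, 0.045, -0.12, 0.116, 8, 0, 0, 0.33, 0.06, -0.165, 0.116, 8, 0, 0, 0.36, 0.0777, -0.2033, 0.116, 8, 0, 0, 0.36, 0.0777, -0.2033, 0.09, 8, 0, 0, 0.36, 0.0777, -0.2033, 0.066, 8, 0, 0, 0.36, 0.0777, -0.2033, 0.066, 8, 0, 0, 0.36, 0.0777, -0.2033, 0.066, 8, 0, 0, 0.36, 0.0777, -0.2033, 0.066, 8],
)

```text
clock: 14.9
position: [0.609, 0.0392, 0.1112]
ee_rot: [-0.184, 3.135, 0.001]
force: [0.3, 0.7, -0.6]
width: 0.149
gripper_force: 45.0
```

```bash
python3 -c "from h import *
st()
i=optics.get_image('top')
cv2.imwrite('pics/t8.png',i)
w=optics.get_image('wrist');cv2.imwrite('pics/w8.png',w)"
```

```text
t 14.9 pos [609.   39.2 111.2] yaw 6.73 z [ 0.002  0.001 -1.   ] F [ 0.3  0.7 -0.6] w 13.7 g 45.0 j7 0.94
```

>>> arm_command(
  deltas=[0, 0, 0, 0, 0, -0.012, 8, 0, 0, 0, 0, 0, -0.016, 8, 0, 0, 0, 0, 0, -0.02, 8, 0, 0, 0, 0, 0, -0.023, 8, 0, 0, 0, 0, 0, -0.026, 8, 0, 0, 0, 0, 0, -0.026, 8],
)

```text
clock: 15.6
position: [0.6082, 0.0383, 0.0833]
ee_rot: [0.183, -3.136, -0.0]
force: [0.1, 0.0, -1.1]
width: 0.15
gripper_force: 45.0
```

```bash
python3 -c "from h import *;st()"
```

```text
t 15.6 pos [608.2  38.3  83.3] yaw 6.68 z [-0.001  0.    -1.   ] F [ 0.1  0.  -1.1] w 13.8 g 45.0 j7 0.91
```

The skirt is 4.5 mm below the box rim with no contact force, so it's going over cleanly. I'll press down in steps.

>>> arm_command(
  deltas=[0, 0, 0, 0, 0, -0.003, 8, 0, 0, 0, 0, 0, -0.005, 8, 0, 0, 0, 0, 0, -0.007, 8, 0, 0, 0, 0, 0, -0.009, 8, 0, 0, 0, 0, 0, -0.009, 8],
)

```text
clock: 16.1
position: [0.6088, 0.0388, 0.0755]
ee_rot: [-0.183, 3.135, 0.0]
force: [-0.3, -1.3, 3.4]
width: 0.153
gripper_force: 45.0
```

```bash
python3 -c "from h import *;st()"
```

```text
t 16.1 pos [608.8  38.8  75.5] yaw 6.69 z [ 0.001  0.    -1.   ] F [-0.3 -1.3  3.4] w 14.0 g 45.0 j7 0.91
```

>>> arm_command(
  deltas=[0, 0, 0, 0, 0, -0.002, 8, 0, 0, 0, 0, 0, -0.004, 8, 0, 0, 0, 0, 0, -0.006, 8, 0, 0, 0, 0, 0, -0.008, 8, 0, 0, 0, 0, 0, -0.009, 8, 0, 0, 0, 0, 0, -0.009, 8],
)

```text
clock: 16.7
position: [0.6083, 0.0386, 0.0678]
ee_rot: [-0.183, 3.136, -0.002]
force: [-8.4, -3.0, 23.1]
width: 0.143
gripper_force: 45.0
```

```bash
python3 -c "from h import *;st()"
```

```text
t 16.7 pos [608.3  38.6  67.8] yaw 6.69 z [ 0.001 -0.001 -1.   ] F [-8.4 -3.  23.1] w 13.1 g 45.0 j7 0.9
```

>>> arm_command(
  deltas=[0, 0, 0, 0, 0, -0.001, 8, 0, 0, 0, 0, 0, -0.001, 8, 0, 0, 0, 0, 0, -0.001, 8, 0, 0, 0, 0, 0, -0.001, 8],
)

```text
clock: 17.1
position: [0.6083, 0.0386, 0.0677]
ee_rot: [-0.183, 3.135, -0.003]
force: [-11.8, -5.1, 33.0]
width: 0.151
gripper_force: 45.0
```

```bash
python3 - <<'E'
from h import *
st()
s=optics.get_image("scene")[60:220,180:420]; t=optics.get_image("top")[130:290,200:440]
cv2.imwrite("pics/fin.png",cv2.resize(np.vstack([s,t]),None,fx=1.875,fy=1.875,interpolation=cv2.INTER_CUBIC));st()
E
```

```text
t 17.1 pos [608.3  38.6  67.7] yaw 6.69 z [ 0.001 -0.002 -1.   ] F [-11.8  -5.1  33. ] w 13.9 g 45.0 j7 0.9
t 17.2 pos [608.3  38.6  67.7] yaw 6.69 z [ 0.001 -0.002 -1.   ] F [-12.6  -4.7  33.4] w 13.8 g 45.0 j7 0.9
```

View pics/fin.png

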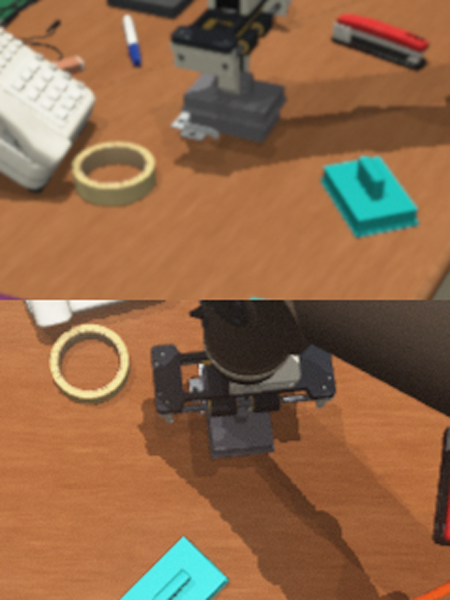

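The cover sits level on the box in the bracket, and the tape, stapler and turquoise cover are undisturbed. The TCP is at the home height of 67.7 mm with a steady 33 N push, so I'm handing in.

```bash
python3 -c "
from h import *
print(arm.sign_off())"
```

```text
the job is handed in; nothing more can be done
None
```

The job is handed in at about 17 s: the box stands square against the bracket's back wall, and the cover is home on its rim, still gripped and pressed down with about 33 N; the stapler and tape look unmoved, and the arm never went near the mug.

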